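Check the inside glaze of a fallen bottle with an inspection scope

ROBOT

A 7-joint arm with a two-finger parallel gripper is mounted at the origin on the work surface; the furniture and walls round the work are solid. World frame = base frame: x ahead of the robot, y to its left, z up, the work surface at z = 0. Lengths are in m, angles in rad, forces in N, time in s.
With the tool pointing down it reaches from about 0.425 to 0.875 m from the base axis. Payload 8.4 kg.
Tool frame: the origin (TCP) lies at the very end of the fingers, on their centre line; the grasp point (between the pads) lies 19 mm behind it (arm.pinch_z is the distance from the TCP to the grasp point, in m); z points along the fingers, y is the line along which they close (so a half turn about z gives the same grasp; the last joint's range is limited). The gripper opens to 85 mm and grips with 20 to 120 N. Pads are 22 mm wide; open, the fingers measure 114 mm over their backs; the gripper's body (76 mm by 85 mm) begins 54 mm behind the grasp point. The pads swing forward as they close: fully open they stand 13 mm farther back than shut.
Start: joints at [-1.268, 0.333, 0.04, 1.465, -0.013, 1.343, -0.059], TCP at [0.254, 0.598, 0.231] pointing down, gripper open.
Joint ranges: [-2.58, 2.58], [-0.38, 2.09], [-1.3, 1.39], [0.25, 2.4], [-1.5, 4.64], [0.08, 2.09], [-2.65, 2.65]. Speed limits (rad/s): [2.22, 2.22, 2.79, 2.79, 3.14, 3.14, 3.14].

INTERFACE

Orientations are given as a rotation vector (axis times angle).
In Python, from plant import arm gives the robot as it stands.
- The arm moves only by the shell command python3 -m pendant 'ROWS' [FORCE]. ROWS is JSON, a list of rows, each a list of 7 numbers: the shift along the world's x, y, z in m, then the turn, a rotation vector about the world's x, y, z in degrees, then the finger opening in m, from 0 to 0.0854. In form: [[tx, ty, tz, wx, wy, wz, fingers], ...]. A call has 1 to 12 rows; each row shifts and turns the commanded pose from where the row before left it; what a row does not reach is not made up. A row lasts 1/12 s, in which the tool goes at most 41.7 mm and 7.16 degrees, less where a joint would pass 70% of its speed; a pose out of reach is approached as far as the arm can. A call is refused whole if a number of a shift passes 0.0417 or a number of a turn 7.16, either way. A call with a gripper value outside its range is refused whole. The fingers move at their own pace and stop on an object; FORCE is the grip in N (left out, the last holds). Time passes only in rows, so rows that do not move let the fingers close. It gives the time, the measured TCP pose, the force, the opening and the grip force at its end, in the units of the state.
- arm.state(): the state, without advancing time (a new reading comes with each control period).
- arm.get_image(name): name is "scene" or "side" or "wrist"; returns the picture (480x640x3 uint8, red, green, blue); there is no depth.
- arm.camera_model(name): a dict with "K" (3x3 intrinsics, pixels), "R" (3x3) and "t" (3): a world point X has camera coordinates R X + t; the wrist camera has in their place "mount" (4x4, takes a point from camera to tool coordinates, whose origin is the TCP and whose axes are the flange's). Camera axes: x right, y down, z forward; pixel columns grow to the right and rows downward; lengths in m; the calibration is good to about 2 mm. The wrist camera is an equidistant fisheye: a pixel r from the principal point sees the ray r / f radians off the axis. A picture is of the moment at which its call begins: read the wrist's pose just before it. camera_model takes no time and is no camera call.
- arm.close_job(): hands the job in; it is judged then, once.
Trained networks look in the newest picture that a camera, given by its name, has taken for a name from the list of things; names that differ only in an ending like _2 or _b are one class to them, and where a whole thing is asked for, a point or a joint stands for the part that bears it (a point fixed in the world has none). Each returns a list of dicts, best first, with "confidence" (0 to 1); they miss things now and then, are a little off and sometimes report something else, mostly with a low value. They report only what shows in the picture. A call takes as long as a camera call. They do not tell look-alikes from the thing itself.
- arm.spot_in(label, camera): "xy" ([column, row] in pixels, amid what is visible of it).
- arm.masks_of(label, camera): "mask" (480x640 bool, what is visible of it) and "xy" ([column, row] in pixels, amid what is visible of it).
- arm.pinpoint(label, camera): "xy" ([column, row] in pixels: a listed point, or the origin of a listed thing).
The state is a dict: "time_s": time; "q": joint angles; "qd": joint speeds; "joint_torque": joint torques, N m; "tool_pos": TCP position; "tcp_rot": TCP orientation; "contact_force": force on the tool from outside, world axes, zero at the start; "wrist_torque": the same for the moment, N m; "gripper_width": finger opening in m; "grasp_force": force on a finger pad.
Only numpy, scipy, OpenCV 4.12 (cv2) and the standard library are available. Lean on these libraries where they do the work, as an engineer would, in place of code of your own. Each camera call takes 0.05 s, during which the arm holds its last target. There are 200 camera calls.

TASK

The square clay bottle has been knocked over. Stand it up on its foot on the table, gently, and let go of it; then draw the inspection scope straight up out of its stand and lower its shaft through the bottle's neck without touching the bottle (the dry glaze in the neck rubs off), until the tip is about half-way down inside the belly. Finish while holding the scope there, still, upright and centred in the neck, and leave the cup, jars and rib round about where they are.

Things in the scene. Friction and masses are not known exactly. Their poses are not given: they have to be found in the camera images.
- bottle_centre (a point): Red-brown clay bottle, pale glaze inside, 112 mm tall, 0.2 to 0.45 kg, lying on a flat side at the start. This point: on its axis, 56 mm from the foot. z: axis, foot to mouth; x, y: square to the flat sides. Body square, 58 x 58 mm, flat from 8 to 66 mm above the foot (grip there); centre of mass 44 mm up. Belly inside: 6 to 74 mm above the foot, half-way height 40 mm.
- bottle_mouth (a point): Centre of the bottle's mouth, on its axis, 112 mm from the foot. Round neck, 39 mm wide outside, from 88 mm above the foot up; round bore 28 mm wide through the neck, wider below. Axes as for bottle_centre.
- scope_handle (a point): Inspection scope, 201 mm long, 0.14 kg, upright and loose in its stand at the start. Round black ribbed handle, 24 mm thick, 86 mm long; this point is its centre, 158 mm above the tip. Below it a flange 31 mm wide (112 to 115 mm above the tip) that rests on the stand's rim, a nose 20 mm wide (100 to 112 mm), then a straight steel shaft 8 mm thick. z: from tip to handle.
- scope_tip (a point): Lens end of the scope's shaft, on its axis, 158 mm below the handle's centre. Axes as for scope_handle.
- stand_mouth (a point): Centre of the upper rim of the scope's stand: fixed upright aluminium tube, 125 mm tall, 32 mm outside and 24 mm inside, on a grey round foot 90 mm wide. The scope hangs in it by its flange and comes out straight up, 112 mm of it being inside.
- test_cup_1: Small brown and buff cup, 64 mm wide, 63 mm tall, standing on the table beyond the bottle; origin at the centre of its underside. To be left alone.
- jar_cobalt: Jar with a white lid, 56 mm wide, 89 mm tall; origin at the centre of its underside. To be left alone.
- jar_iron: Jar with a black lid, 52 mm wide, 94 mm tall; origin at the centre of its underside. To be left alone.
- wood_rib: Flat wooden rib, 59 x 96 x 8 mm, lying on the table; origin at the centre of its underside. To be left alone.
Things that resemble listed ones, but are neither listed nor needed, are in the scene too. What is shaped like the part that bears scope_handle but green is not meant.

How it is judged:
By the outcome, as a careful person would: the job done as asked, in the order asked, and still so for the second after the job is handed in, while the arm keeps its last pose, push and grip.
It also fails if it takes over 70 s, if anything falls off the work surface, if the arm or the gripper's body presses on something with over 40 N, if the wrist force passes 120 N, or if a joint passes its speed limit or range.

## Working session

There is one attempt and no reset: what is moved stays moved. The work goes in short steps, Python scripts to look and compute and a shell command to move; the robot and the scene stay as the last step left them, time stands still between calls to the robot, and variables do not carry over. Pictures are saved under pics/ and viewed, at most 10 in all, crops included, and the job is handed in when it is done.

```bash
mkdir -p pics; ls
cat > h.py <<'E'
import numpy as np, cv2
from scipy.spatial.transform import Rotation as Rn
from plant import arm
def ray(cam,xy):
    m=arm.camera_model(cam);K=np.array(m["K"],float)
    u=np.array([(xy[0]-K[0,2])/K[0,0],(xy[1]-K[1,2])/K[1,1]])
    if cam!="wrist":
        R=np.array(m["R"]);t=np.array(m["t"])
        d=R.T@np.array([u[0],u[1],1]);return -R.T@t,d/np.linalg.norm(d)
    s=arm.state();T=np.array(m["mount"]);R=Rn.from_rotvec(s["tcp_rot"]).as_matrix()
    th=np.linalg.norm(u);c=np.array([*(u/th*np.sin(th)),np.cos(th)])
    return R@T[:3,3]+np.array(s["tool_pos"]),R@T[:3,:3]@c
def onz(cam,xy,z):
    o,d=ray(cam,xy);return o+d*(z-o[2])/d[2]
def tri(rays):
    A=sum(np.eye(3)-np.outer(d,d) for o,d in rays);b=sum((np.eye(3)-np.outer(d,d))@o for o,d in rays)
    x=np.linalg.solve(A,b);return x,[float(np.linalg.norm((np.eye(3)-np.outer(d,d))@(x-o))) for o,d in rays]
def proj(cam,X):
    m=arm.camera_model(cam);c=np.array(m["R"])@X+np.array(m["t"]);p=np.array(m["K"])@c;return p[:2]/p[2]
E
python3 - <<'E'
from h import *
print({k:np.round(v,3).tolist() for k,v in arm.state().items()})
for c in("scene","side","wrist"):
    im=arm.get_image(c);cv2.imwrite(f"pics/{c}0.png",im[:,:,::-1])
    for l in("bottle_centre","bottle_mouth","scope_handle","scope_tip","stand_mouth","test_cup_1","jar_cobalt","jar_iron","wood_rib"):
        print(c,l,[(np.round(d["xy"]).tolist(),round(d["confidence"],2)) for d in arm.pinpoint(l,c)])
E
```

```text
pics
{'time_s': 0.0, 'q': [-1.268, 0.334, 0.04, 1.466, -0.013, 1.343, -0.058], 'qd': [-0.001, -0.002, -0.002, -0.001, -0.0, -0.0, 0.001], 'joint_torque': [-0.0, -65.855, 1.365, -40.558, 0.017, 0.013, -0.0], 'tool_pos': [0.254, 0.598, 0.23], 'tcp_rot': [-0.627, -3.078, 0.002], 'contact_force': [0.777, 0.346, -0.06], 'wrist_torque': [0.053, -0.006, -0.054], 'grasp_force': 0.0, 'gripper_width': 0.085}
scene bottle_centre [([222.0, 252.0], 0.76)]
scene bottle_mouth [([206.0, 246.0], 0.72), ([367.0, 234.0], 0.35)]
scene scope_handle [([364.0, 236.0], 0.86), ([251.0, 197.0], 0.79)]
scene scope_tip [([256.0, 239.0], 0.7)]
scene stand_mouth [([362.0, 253.0], 0.73)]
scene test_cup_1 [([290.0, 233.0], 0.72)]
scene jar_cobalt []
scene jar_iron [([410.0, 321.0], 0.66)]
scene wood_rib [([322.0, 251.0], 0.72)]
side bottle_centre [([303.0, 329.0], 0.98)]
side bottle_mouth [([296.0, 342.0], 0.94)]
side scope_handle [([258.0, 264.0], 0.68)]
side scope_tip [([264.0, 320.0], 0.86)]
side stand_mouth []
side test_cup_1 [([251.0, 301.0], 0.92)]
side jar_cobalt []
side jar_iron [([368.0, 235.0], 0.74)]
side wood_rib [([278.0, 278.0], 0.71)]
wrist bottle_centre [([158.0, 431.0], 0.97)]
wrist bottle_mouth []
wrist scope_handle []
wrist scope_tip []
wrist stand_mouth []
wrist test_cup_1 []
wrist jar_cobalt []
wrist jar_iron [([12.0, 448.0], 0.93)]
wrist wood_rib []
```

View pics/scene0.png

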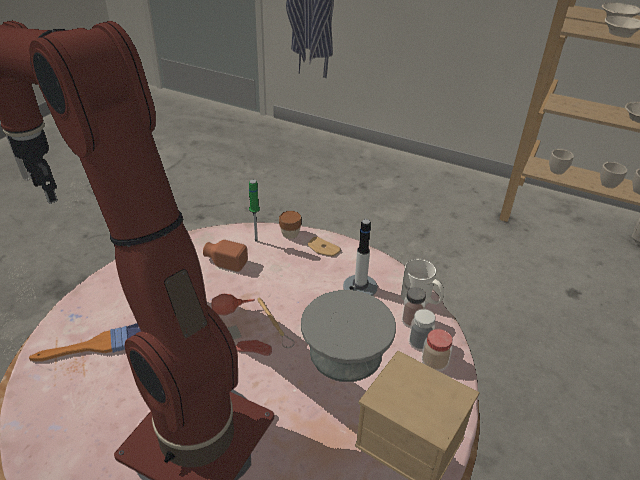

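View pics/side0.png

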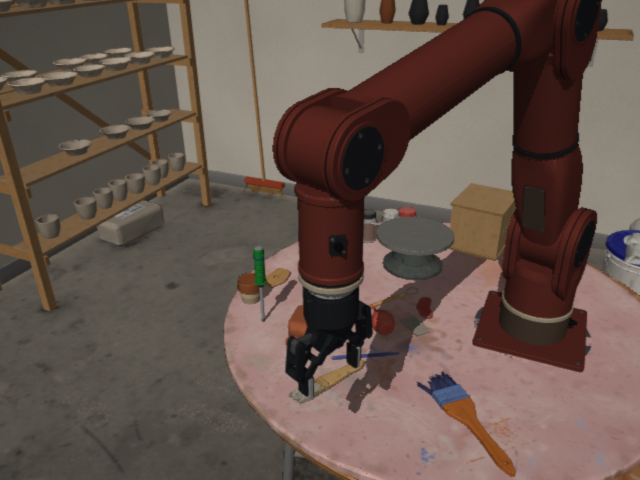

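Run:
```python
from h import *
P=lambda a,b:(np.round(tri([ray("scene",a),ray("side",b)])[0],3),np.round(tri([ray("scene",a),ray("side",b)])[1],3))
print("centre",P([222,252],[303,329]),"mouth",P([206,246],[296,342]))
print("h 364",P([364,236],[258,264]),"h 251",P([251,197],[258,264]))
print("jar",P([410,321],[368,235]),onz("scene",[290,233],0),onz("side",[251,301],0),"rib",onz("scene",[322,251],0),onz("side",[278,278],0))
for c in("scene","side"):
    m=arm.camera_model(c);print(c,np.round(-np.array(m["R"]).T@m["t"],2),np.round(np.array(m["R"])[2],2))
m=arm.camera_model("wrist");print(np.round(m["K"],1),np.round(m["mount"],3))
```

```text
centre (array([0.468, 0.256, 0.035]), array([0., 0.])) mouth (array([0.463, 0.306, 0.038]), array([0.003, 0.003]))
h 364 (array([ 0.76 , -0.035, -0.011]), array([0.007, 0.007])) h 251 (array([0.588, 0.23 , 0.158]), array([0.006, 0.006]))
jar (array([ 0.498, -0.274,  0.011]), array([0.006, 0.006])) [0.66746712 0.15799817 0.        ] [0.66208617 0.16221522 0.        ] rib [0.63840895 0.03921884 0.        ] [0.65087558 0.03552267 0.        ]
scene [-0.5  -0.5   1.04] [ 0.71  0.34 -0.62]
side [0.01 1.17 0.8 ] [ 0.38 -0.8  -0.47]
[[371.6   0.  315.8]
 [  0.  371.6 232. ]
 [  0.    0.    1. ]] [[-0.    -0.948 -0.317  0.083]
 [ 1.    -0.     0.001  0.002]
 [-0.001 -0.317  0.948 -0.143]
 [ 0.     0.     0.     1.   ]]
```

The scene picture shows the bottle lying at (228,254), mouth near (207,248). The black-handled scope is in the aluminium stand at (364,236). The green look-alike is at (253,197), with the cup at (290,222) and the rib at (324,246). The side view has the bottle mostly hidden behind the gripper.

Candidates for the scope are the black (364,236) and the green (253,197), so I choose black. For the bottle there is the red-brown one at (228,254), and the red bulb at (228,303) is not it. Next I go over the bottle for a close look.

```bash
python3 -m pendant '[[0.018,-0.03,0.005,0,0,-6.7,0.085],[0.018,-0.03,0.005,0,0,-6.7,0.085],[0.018,-0.03,0.005,0,0,-6.7,0.085],[0.018,-0.03,0.005,0,0,-6.7,0.085],[0.018,-0.03,0,0,0,-6.7,0.085],[0.018,-0.03,0,0,0,-6.7,0.085],[0.018,-0.03,0,0,0,-6.7,0.085],[0.018,-0.03,0,0,0,-6.7,0.085],[0.018,-0.03,0,0,0,-6.7,0.085],[0.018,-0.03,0,0,0,-6.7,0.085],[0,0,0,0,0,0,0.085],[0,0,0,0,0,0,0.085]]'
python3 - <<'E'
from h import *
s=arm.state();print(np.round(s["q"],2),np.round(s["tool_pos"],3),np.round(Rn.from_rotvec(s["tcp_rot"]).as_matrix(),2))
im=arm.get_image("wrist");cv2.imwrite("pics/w1.png",im[:,:,::-1])
for l,z in(("bottle_centre",.029),("bottle_mouth",.029)):
    for d in arm.pinpoint(l,"wrist"):print(l,np.round(d["xy"]),d["confidence"],np.round(onz("wrist",d["xy"],z),4))
m=arm.masks_of("bottle_centre","wrist")
if m:
    np.save("m.npy",m[0]["mask"])
print(onz("scene",[256,239],0),onz("scene",[251,197],.16), "stand",onz("scene",[362,253],.125),"handle",onz("scene",[364,236],.171))
a=arm.get_image("scene");
for l in("scope_handle","stand_mouth"):print(l,[(d["xy"],d["confidence"]) for d in arm.pinpoint(l,"scene")])
a=arm.get_image("side");
for l in("scope_handle","stand_mouth","bottle_centre","bottle_mouth"):print(l,[(d["xy"],d["confidence"]) for d in arm.pinpoint(l,"side")])
E
```

```text
time_s: 2.5
tool_pos: [0.4355, 0.2963, 0.2517]
tcp_rot: [-2.226, -2.216, -0.001]
contact_force: [0.2, 0.8, 0.3]
gripper_width: 0.0845
grasp_force: 0.0
[-1.01  0.06  0.34  1.75 -0.02  1.33 -0.66] [0.435 0.296 0.252] [[ 0.  1.  0.]
 [ 1. -0.  0.]
 [ 0.  0. -1.]]
bottle_centre [356. 238.] 0.96 [0.4755 0.2546 0.029 ]
bottle_mouth [348. 185.] 0.74 [0.465  0.3109 0.029 ]
[0.59648834 0.23005339 0.        ] [0.57566112 0.22456369 0.16      ] stand [ 0.54221572 -0.11551289  0.125     ] handle [ 0.55165359 -0.11324077  0.171     ]
scope_handle [([368.2, 236.3], 0.88), ([249.3, 198.2], 0.66)]
stand_mouth [([360.4, 250.6], 0.92)]
scope_handle [([258.5, 265.7], 0.95), ([333.0, 206.8], 0.61)]
stand_mouth [([276.7, 279.9], 0.23)]
bottle_centre [([301.1, 331.8], 0.69)]
bottle_mouth [([291.1, 341.9], 0.73)]
```

View pics/w1.png

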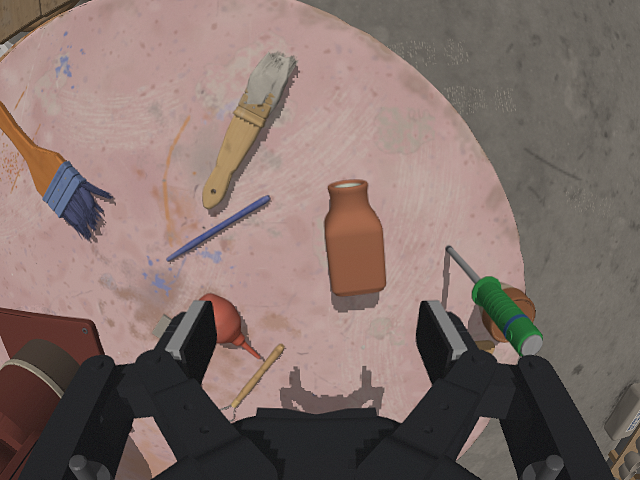

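Wrist picture: the bottle lies alone at (356,240), mouth up-image at (348,184), foot at about (358,292). The green look-alike is to its right at (447,248)–(525,340). I now compute the axis angle from the body's edges and the grasp.

Run:
```python
from h import *
m=np.load("m.npy").astype(np.uint8)
for r in(235,245,255,265,275,285):
    c=np.where(m[r])[0];L,R=c[0],c[-1]
    print(r,L,R,np.round(onz("wrist",[L,r],.058),4)[:2],np.round(onz("wrist",[L,r],0),4)[:2],np.round(onz("wrist",[R,r],.058),4)[:2])
r=np.where(m.any(1))[0];print(r[0],r[-1])
for x in(345,360,375):
    c=np.where(m[:,x])[0];print(x,c[-1],np.round(onz("wrist",[x,c[-1]],.058),4),np.round(onz("wrist",[x,c[-1]],0.0),4))
```

```text
235 324 383 [0.4416 0.2669] [0.4429 0.247 ] [0.4987 0.2669]
245 327 383 [0.4446 0.2567] [0.4464 0.235 ] [0.4993 0.2566]
255 328 384 [0.4456 0.2463] [0.4477 0.2228] [0.501 0.246]
265 329 385 [0.4468 0.2356] [0.449  0.2103] [0.5028 0.2352]
275 330 385 [0.4479 0.2247] [0.4503 0.1975] [0.5035 0.2242]
285 331 385 [0.4491 0.2135] [0.4517 0.1844] [0.5044 0.2129]
179 297
345 296 [0.4637 0.2008 0.058 ] [0.4688 0.1695 0.    ]
360 294 [0.479  0.2029 0.058 ] [0.4868 0.172  0.    ]
375 292 [0.4945 0.205  0.058 ] [0.505  0.1744 0.    ]
```

```bash
python3 -m pendant '[[0,0,0,0,0,6.5,0.085],[0,0,0,6.96,0.79,0,0.085],[0,0,0,6.96,0.79,0,0.085],[0,0,0,6.96,0.79,0,0.085],[0,0,0,6.96,0.79,0,0.085],[0,0,0,6.96,0.79,0,0.085],[0.005,0,-0.02,6.96,0.79,0,0.085],[0.01,0,-0.03,6.96,0.79,0,0.085],[0.01,-0.01,-0.03,6.96,0.79,0,0.085],[0.01,-0.01,-0.03,3.97,0.45,0,0.085],[0,0,0,0,0,0,0.085],[0,0,0,0,0,0,0.085]]'
python3 - <<'E'
from h import *
s=arm.state();print(np.round(s["q"],2),np.round(s["tool_pos"],3),np.round(Rn.from_rotvec(s["tcp_rot"]).as_matrix(),2))
E
```

```text
time_s: 4.1
tool_pos: [0.4593, 0.2804, 0.1518]
tcp_rot: [-1.527, -1.708, -0.776]
contact_force: [-0.6, 1.0, 1.0]
gripper_width: 0.0852
grasp_force: 0.0
[-0.61  0.35  0.63  2.08 -1.2   1.36  0.78] [0.459 0.28  0.152] [[-0.05  0.99 -0.11]
 [ 0.57  0.12  0.81]
 [ 0.82 -0.02 -0.57]]
```

```bash
python3 -m pendant '[[0,0,0,-6,-0.68,0,0.085],[0,0,0,-6,-0.68,0,0.085],[0,0,0,-6,-0.68,0,0.085],[0,0,0,-6,-0.68,0,0.085],[0,0,0,-6,-0.68,0,0.085],[0,0,0,-6,-0.68,0,0.085],[0,0,0,-6,-0.68,0,0.085],[0,0,0,-6,-0.68,0,0.085],[0,0,0,-6,-0.68,0,0.085],[0,0,0,-6,-0.68,0,0.085],[0,0,0,-6,-0.68,0,0.085],[0,0,0,-6,-0.68,0,0.085]]'
cat >> h.py <<'E'
def go(pos,R,n):
    "remaining shift and turn (deg), per row for n rows"
    s=arm.state();C=Rn.from_rotvec(s["tcp_rot"])
    w=np.degrees((Rn.from_matrix(R)*C.inv()).as_rotvec());d=np.array(pos)-s["tool_pos"]
    print("tot",np.round(d,4),np.round(w,1),"per row",np.round(d/n,4),np.round(w/n,2),"q",np.round(s["q"],2))
def Rt(yaw,tilt):
    "tool x = mouth direction u (yaw from +y), tilt about u x z"
    a=np.radians(yaw);u=np.array([-np.sin(a),np.cos(a),0]);e=np.cross(u,[0,0,1])
    return Rn.from_rotvec(np.radians(tilt)*e).as_matrix()@np.c_[u,e,[0,0,-1]]
E
python3 - <<'E'
from h import *
go([.468,.29,.099],Rt(6.5,-30),4);go([.4736,.2403,.0125],Rt(6.5,-30),8)
E
```

```text
time_s: 5.1
tool_pos: [0.4611, 0.2857, 0.1628]
tcp_rot: [1.947, 2.17, -0.291]
contact_force: [0.5, 0.1, 0.0]
gripper_width: 0.085
grasp_force: 0.0
tot [ 0.0069  0.0043 -0.0638] [-13.3  -1.8   0.4] per row [ 0.0017  0.0011 -0.0159] [-3.32 -0.45  0.1 ] q [-1.29  0.32  0.61  1.73  0.06  1.31 -0.6 ]
tot [ 0.0125 -0.0454 -0.1503] [-13.3  -1.8   0.4] per row [ 0.0016 -0.0057 -0.0188] [-1.66 -0.22  0.05] q [-1.29  0.32  0.61  1.73  0.06  1.31 -0.6 ]
```

```bash
python3 -m pendant '[[0.0017,0.001,-0.016,-3.32,-0.45,0.1,0.085],[0.0017,0.001,-0.016,-3.32,-0.45,0.1,0.085],[0.0017,0.001,-0.016,-3.32,-0.45,0.1,0.085],[0.0017,0.001,-0.016,-3.32,-0.45,0.1,0.085],[0.001,-0.01,-0.0173,0,0,0,0.085],[0.001,-0.01,-0.0173,0,0,0,0.085],[0,0,0,0,0,0,0.085],[0,0,0,0,0,0,0.085]]'
python3 - <<'E'
from h import *
go([.4736,.2403,.0125],Rt(6.5,-30),5)
im=arm.get_image("wrist");cv2.imwrite("pics/w2.png",im[:,:,::-1])
E
```

```text
time_s: 5.77
tool_pos: [0.4692, 0.2684, 0.0614]
tcp_rot: [1.808, 2.023, -0.49]
contact_force: [0.4, -0.1, 0.7]
gripper_width: 0.085
grasp_force: 0.0
tot [ 0.0044 -0.0281 -0.0489] [ 0.  -0.3  0.1] per row [ 0.0009 -0.0056 -0.0098] [ 0.01 -0.06  0.03] q [-1.31  0.56  0.59  1.74  0.12  1.25 -0.68]
```

View pics/w2.png

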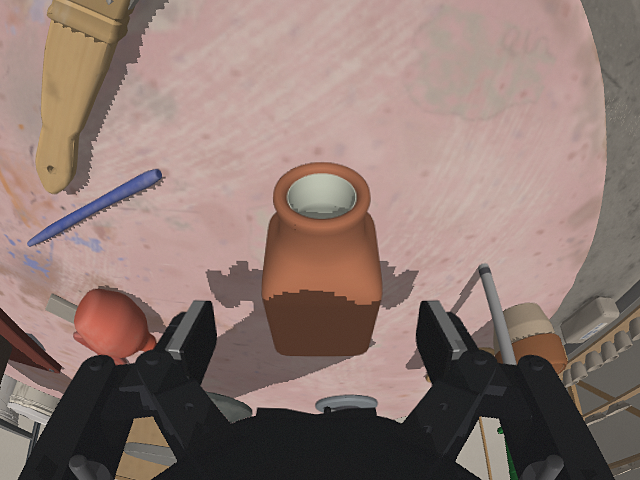

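The bottle sits centred between the fingers, mouth at (322,195) and body at (322,300). The green scope's shaft at (495,310) is clear of the right finger. I descend and grip.

```bash
python3 -m pendant '[[0.001,-0.0056,-0.0098,0,0,0,0.085],[0.001,-0.0056,-0.0098,0,0,0,0.085],[0.001,-0.0056,-0.0098,0,0,0,0.085],[0.001,-0.0056,-0.0098,0,0,0,0.085],[0.001,-0.0056,-0.0096,0,0,0,0.085],[0,0,0,0,0,0,0.065],[0,0,0,0,0,0,0.065],[0,0,0,0,0,0,0.05],[0,0,0,0,0,0,0.05],[0,0,0,0,0,0,0.05],[0,0,0,0,0,0,0.05]]' 40
python3 - <<'E'
from h import *
go([.4736,.2403,.0125],Rt(6.5,-30),1)
E
```

```text
time_s: 6.73
tool_pos: [0.4741, 0.2388, 0.01]
tcp_rot: [1.805, 2.022, -0.498]
contact_force: [-0.0, -0.3, -1.2]
gripper_width: 0.0576
grasp_force: 43.3
tot [-0.0005  0.0015  0.0025] [ 0.3 -0.5  0.1] per row [-0.0005  0.0015  0.0025] [ 0.32 -0.46  0.14] q [-1.27  0.62  0.58  1.8   0.11  1.14 -0.67]
```

```bash
python3 -m pendant '[[0,0,0.008,0,0,0,0.05],[0,0,0.02,0,0,0,0.05],[0,0,0.025,0,0,0,0.05],[0,0,0.025,5,0.57,0,0.05],[0,0,0.01,5.5,0.63,0,0.05],[0,0,0,5.5,0.63,0,0.05],[0,0,0,5.5,0.63,0,0.05],[0,0,0,5.5,0.63,0,0.05],[0,0,0,5.5,0.63,0,0.05],[0,0,0,5.5,0.63,0,0.05],[0,0,0,5.5,0.63,0,0.05],[0,0,0,5.5,0.63,0,0.05]]'
python3 - <<'E'
from h import *
go([.4725,.2637,.08],Rt(6.5,60),9)
E
```

```text
time_s: 7.73
tool_pos: [0.4741, 0.2379, 0.0991]
tcp_rot: [-1.905, -2.144, -0.317]
contact_force: [-0.0, 0.4, -3.5]
gripper_width: 0.0577
grasp_force: 44.1
tot [-0.0016  0.0258 -0.0191] [40.4  4.4 -0.4] per row [-0.0002  0.0029 -0.0021] [ 4.49  0.48 -0.05] q [-0.85  0.2   0.57  2.01 -0.54  0.98  0.14]
```

```bash
python3 -m pendant '[[0,0.003,-0.001,4.5,0.5,0,0.05],[0,0.003,-0.001,4.5,0.5,0,0.05],[0,0.003,-0.001,4.5,0.5,0,0.05],[0,0.003,-0.001,4.5,0.5,0,0.05],[0,0.003,-0.001,4.5,0.5,0,0.05],[0,0.003,-0.001,4.5,0.5,0,0.05],[0,0.003,-0.001,4.5,0.5,0,0.05],[0,0.003,-0.001,4.5,0.5,0,0.05],[0,0.002,-0.001,4.5,0.5,0,0.05],[0,0,0,0,0,0,0.05],[0,0,0,0,0,0,0.05]]'
python3 - <<'E'
from h import *
go([.4725,.2637,.06],Rt(6.5,60),2)
a=arm.get_image("scene");b=arm.get_image("side");
p=[cv2.resize(a[190:310,150:310],None,fx=2.5,fy=2.5),cv2.resize(b[230:350,230:390],None,fx=2.5,fy=2.5)]
cv2.imwrite("pics/u1.png",np.hstack(p)[:,:,::-1])
for c in("scene","side"):
    for l in("bottle_mouth","bottle_centre"):print(c,l,[(np.round(d["xy"],1),d["confidence"]) for d in arm.pinpoint(l,c)])
E
```

```text
time_s: 8.65
tool_pos: [0.4736, 0.2631, 0.0875]
tcp_rot: [-1.476, -1.663, -0.84]
contact_force: [-0.8, -0.3, -3.4]
gripper_width: 0.0578
grasp_force: 44.3
tot [-0.0011  0.0006 -0.0275] [ 0.4 -0.2 -0.5] per row [-0.0006  0.0003 -0.0138] [ 0.22 -0.1  -0.23] q [-0.38  0.51  0.45  2.07 -1.28  1.38  0.99]
scene bottle_mouth [(array([223.7, 215.6]), 0.48)]
scene bottle_centre [(array([224.3, 233.9]), 0.67)]
side bottle_mouth [(array([301.7, 275.7]), 0.62)]
side bottle_centre [(array([299.5, 301.3]), 0.78)]
```

View pics/u1.png

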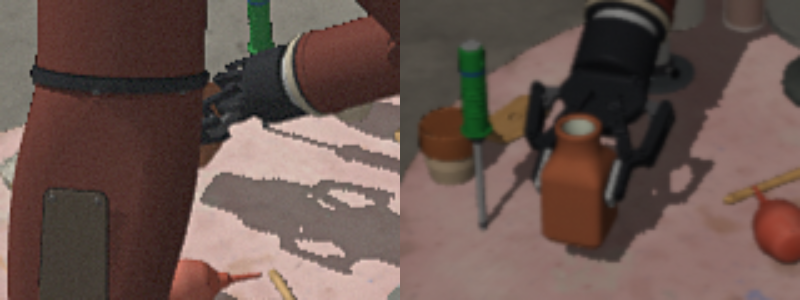

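The right half of the picture (side camera) shows the bottle upright in the fingers, mouth at about (577,128) in the crop, clear of the green scope. I now lower it.

```bash
python3 -m pendant '[[0,0,-0.01,0.4,0,-0.4,0.05],[0,0,-0.01,0,0,0,0.05],[0,0,-0.01,0,0,0,0.05],[0,0,-0.006,0,0,0,0.05],[0,0,-0.003,0,0,0,0.05],[0,0,-0.002,0,0,0,0.05],[0,0,0,0,0,0,0.05],[0,0,0,0,0,0,0.05],[0,0,0,0,0,0,0.05]]'
python3 - <<'E'
from h import *
go([.4725,.2637,.0405],Rt(6.5,60),1);print(arm.state()["contact_force"])
E
```

```text
time_s: 9.7
tool_pos: [0.4741, 0.2642, 0.0481]
tcp_rot: [-1.474, -1.654, -0.853]
contact_force: [-0.2, -0.8, -3.3]
gripper_width: 0.0578
grasp_force: 44.3
tot [-0.0016 -0.0005 -0.0076] [-0.2 -0.  -0.1] per row [-0.0016 -0.0005 -0.0076] [-0.16 -0.03 -0.12] q [-0.36  0.6   0.42  2.07 -1.34  1.37  1.08]
[-0.22906233 -0.76249979 -3.30020717]
```

```bash
for i in 1; do python3 -m pendant '[[0,0,-0.0015,0,0,0,0.05],[0,0,-0.0015,0,0,0,0.05],[0,0,-0.001,0,0,0,0.05],[0,0,0,0,0,0,0.05],[0,0,0,0,0,0,0.05]]'; done
```

```text
time_s: 10.12
tool_pos: [0.4738, 0.2642, 0.0437]
tcp_rot: [-1.474, -1.654, -0.853]
contact_force: [0.1, 0.8, -3.8]
gripper_width: 0.0575
grasp_force: 44.2
```

```bash
python3 -m pendant '[[0,0,-0.001,0,0,0,0.05],[0,0,-0.001,0,0,0,0.05],[0,0,0,0,0,0,0.05],[0,0,0,0,0,0,0.05]]'
```

```text
time_s: 10.45
tool_pos: [0.474, 0.2646, 0.0435]
tcp_rot: [-1.471, -1.653, -0.855]
contact_force: [-3.5, -2.8, 9.3]
gripper_width: 0.0578
grasp_force: 43.9
```

```bash
python3 -m pendant '[[0,0,0.0007,0,0,0,0.05],[0,0,0,0,0,0,0.05],[0,0,0,0,0,0,0.05]]' 20; python3 -m pendant '[[0,0,0,0,0,0,0.06],[0,0,0,0,0,0,0.062],[0,0,0,0,0,0,0.066],[0,0,0,0,0,0,0.072],[0,0,0,0,0,0,0.08],[0,0,0,0,0,0,0.085],[0,0,0,0,0,0,0.085],[0,0,0,0,0,0,0.085]]'
python3 - <<'E'
from h import *
s=arm.state();R=Rn.from_rotvec(s["tcp_rot"]).as_matrix();print("G",np.array(s["tool_pos"])-.019*R[:,2],"back dir",-R[:,2], "q",np.round(s["q"],2))
E
```

```text
time_s: 10.7
tool_pos: [0.474, 0.2646, 0.0434]
tcp_rot: [-1.472, -1.653, -0.854]
contact_force: [-1.8, -1.2, 7.1]
gripper_width: 0.0577
grasp_force: 43.8
time_s: 11.37
tool_pos: [0.4739, 0.2642, 0.0424]
tcp_rot: [-1.474, -1.654, -0.853]
contact_force: [-0.6, -0.2, -0.4]
gripper_width: 0.085
grasp_force: 0.0
G [0.4757649  0.24781295 0.05188849] back dir [ 0.10034112 -0.861544    0.49766816] q [-0.35  0.61  0.42  2.07 -1.34  1.37  1.09]
```

```bash
python3 -m pendant '[[0.001,-0.0086,0.005,0,0,0,0.085],[0.0015,-0.0129,0.0075,0,0,0,0.085],[0.002,-0.0172,0.01,0,0,0,0.085],[0.002,-0.0172,0.01,0,0,0,0.085],[0.002,-0.0172,0.01,0,0,0,0.085],[0.002,-0.0172,0.01,0,0,0,0.085],[0.001,-0.0172,0.02,0,0,0,0.085],[0,-0.01,0.035,-5,-0.6,0,0.085],[0,0,0.035,-5,-0.6,0,0.085],[0,0,0.035,-5,-0.6,0,0.085],[0,0,0.03,-5,-0.6,0,0.085],[0,0,0.01,-5,-0.6,0,0.085]]'
python3 - <<'E'
from h import *
a=arm.get_image("scene");b=arm.get_image("side")
cv2.imwrite("pics/u2.png",np.hstack([cv2.resize(a[180:300,150:310],None,fx=2.5,fy=2.5),cv2.resize(b[230:350,230:390],None,fx=2.5,fy=2.5)])[:,:,::-1])
for l in("bottle_mouth","bottle_centre","stand_mouth","scope_handle"):
    A=arm.pinpoint(l,"scene");B=arm.pinpoint(l,"side")
    print(l,[(np.round(d["xy"],1),round(d["confidence"],2)) for d in A],[(np.round(d["xy"],1),round(d["confidence"],2)) for d in B])
    if A and B:
        for x in A:
            for y in B:
                r=tri([ray("scene",x["xy"]),ray("side",y["xy"])]);print("   ",np.round(r[0],4),np.round(r[1],4))
go([.5,-.02,.3],Rt(6.5,0),8)
E
```

```text
time_s: 12.37
tool_pos: [0.4876, 0.1438, 0.2661]
tcp_rot: [-1.758, -1.968, -0.561]
contact_force: [0.1, 0.8, 0.5]
gripper_width: 0.0849
grasp_force: 0.0
bottle_mouth [(array([223.1, 230.4]), 0.85)] [(array([298.8, 294.8]), 0.6)]
    [0.4763 0.2471 0.1136] [0.0063 0.0063]
bottle_centre [(array([225.1, 247.4]), 0.76)] [(array([302.9, 320. ]), 0.97)]
    [0.472  0.2471 0.0521] [0.0002 0.0002]
stand_mouth [(array([360.7, 247.9]), 0.91)] [(array([330.5, 217.5]), 0.89)]
    [ 0.5534 -0.1081  0.1349] [0.0039 0.0039]
scope_handle [(array([366.5, 238.6]), 0.79), (array([251.2, 198.4]), 0.65)] [(array([256.9, 266.8]), 0.88), (array([331.4, 204.5]), 0.55)]
    [ 0.7676 -0.0399 -0.0251] [0.008 0.008]
    [ 0.5556 -0.1203  0.1682] [0.0045 0.0045]
    [0.5906 0.2311 0.1507] [0.0057 0.0057]
    [0.4438 0.1282 0.2825] [0.0139 0.0139]
tot [ 0.0149 -0.1658  0.0414] [-34.7  -4.1   0. ] per row [ 0.0019 -0.0207  0.0052] [-4.34 -0.51  0.  ] q [-0.55  0.07  0.62  1.87 -0.65  1.39  0.36]
```

View pics/u2.png

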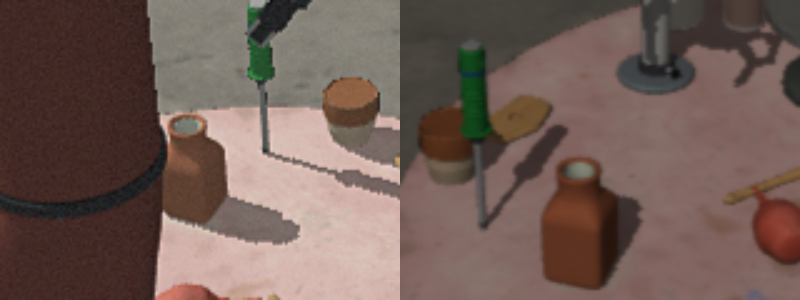

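Both views show the bottle standing on its foot: mouth at (187,125) left and (578,168) right in the crop, cup and green look-alike untouched. Next I go over the scope.

```bash
python3 -m pendant '[[0.006,-0.02,0.01,-4.4,-0.5,0,0.085],[0.006,-0.02,0.01,-4.4,-0.5,0,0.085],[0.006,-0.02,0.01,-4.4,-0.5,0,0.085],[0.006,-0.02,0.01,-4.4,-0.5,0,0.085],[0.006,-0.02,0,-4.4,-0.5,0,0.085],[0.006,-0.02,0,-4.4,-0.5,0,0.085],[0.006,-0.02,0,-4.4,-0.5,0,0.085],[0.006,-0.02,0,-4.4,-0.5,0,0.085],[0.006,-0.02,0,0,0,0,0.085],[0.006,-0.02,0,0,0,0,0.085],[0,0,0,0,0,0,0.085],[0,0,0,0,0,0,0.085]]'
python3 - <<'E'
from h import *
go([.553,-.112,.28],Rt(6.5,0),5)
im=arm.get_image("wrist");cv2.imwrite("pics/w3.png",im[:,:,::-1])
rs=[]
for l,z in(("scope_handle",.171),("stand_mouth",.125),("bottle_mouth",.112)):
    for d in arm.pinpoint(l,"wrist"):print(l,np.round(d["xy"],1),round(d["confidence"],2),np.round(onz("wrist",d["xy"],z),4));rs.append((l,d["xy"],[x.tolist() for x in ray("wrist",d["xy"])]))
import json;json.dump(rs,open("r1.json","w"))
E
```

```text
time_s: 13.87
tool_pos: [0.5451, -0.0548, 0.2992]
tcp_rot: [2.09, 2.339, -0.012]
contact_force: [0.1, 0.0, -0.4]
gripper_width: 0.0852
grasp_force: 0.0
tot [ 0.0079 -0.0572 -0.0192] [ 0.5 -0.1  0.1] per row [ 0.0016 -0.0114 -0.0038] [ 0.1  -0.02  0.01] q [-0.57  0.09  0.63  1.64 -0.05  1.43  0.18]
scope_handle [318.3 291. ] 0.87 [ 0.5536 -0.1113  0.171 ]
stand_mouth [321.  265.1] 0.82 [ 0.5561 -0.1077  0.125 ]
bottle_mouth [314.8 293.8] 0.37 [ 0.5548 -0.1456  0.112 ]
```

View pics/w3.png

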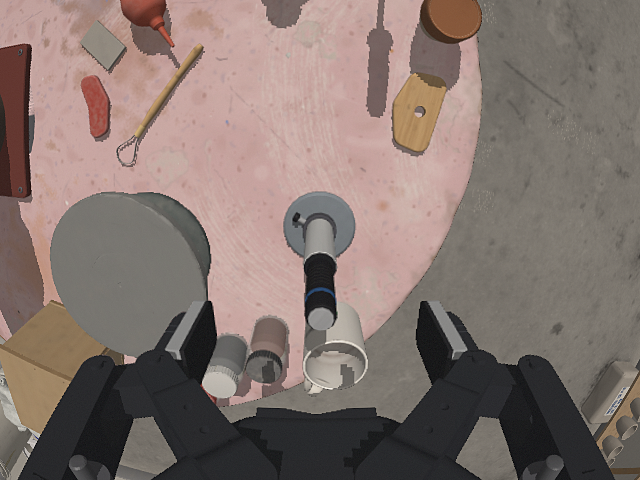

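The wrist picture shows the black scope in its stand: handle top at (320,318), handle centre at (319,291), stand base at (319,225). It is centred between the fingers, with mug, jars and wheel clear. I descend over the handle.

```bash
python3 - <<'E'
from h import *
print(onz("wrist",[320.5,318],.214))
E
python3 -m pendant '[[0.0025,-0.014,0,0.5,0,0.1,0.085],[0.0025,-0.014,0,0,0,0,0.085],[0.0025,-0.014,0,0,0,0,0.085],[0.0025,-0.0127,0,0,0,0,0.085],[0,0,-0.015,0,0,0,0.085],[0,0,-0.02,0,0,0,0.085],[0,0,-0.02,0,0,0,0.085],[0,0,0,0,0,0,0.085],[0,0,0,0,0,0,0.085]]'
python3 - <<'E'
from h import *
go([.555,-.1095,.166],Rt(6.5,0),5)
im=arm.get_image("wrist");
for l,z in(("scope_handle",.171),("stand_mouth",.125)):
    for d in arm.pinpoint(l,"wrist"):print(l,np.round(d["xy"],1),round(d["confidence"],2),np.round(onz("wrist",d["xy"],z),4))
E
```

```text
[ 0.55515912 -0.11001845  0.214     ]
time_s: 14.82
tool_pos: [0.5549, -0.1072, 0.2446]
tcp_rot: [-2.085, -2.348, 0.0]
contact_force: [0.1, -0.3, 0.7]
gripper_width: 0.0847
grasp_force: 0.0
tot [ 0.0001 -0.0023 -0.0786] [-0.1 -0.1 -0.3] per row [ 0.     -0.0005 -0.0157] [-0.01 -0.02 -0.06] q [-0.48  0.17  0.68  1.68 -0.11  1.33  0.33]
scope_handle [312.8 255.2] 0.84 [ 0.5546 -0.1123  0.171 ]
```

```bash
python3 -m pendant '[[0,-0.0015,-0.016,0,0,0,0.085],[0,-0.001,-0.016,0,0,0,0.085],[0,-0.001,-0.016,0,0,0,0.085],[0,0,-0.016,0,0,0,0.085],[0,0,-0.0145,0,0,0,0.085],[0,0,0,0,0,0,0.06],[0,0,0,0,0,0,0.035],[0,0,0,0,0,0,0.03],[0,0,0,0,0,0,0.028]]' 20
python3 -m pendant '[[0,0,0,0,0,0,0.026],[0,0,0,0,0,0,0.024],[0,0,0,0,0,0,0.02],[0,0,0,0,0,0,0.015],[0,0,0,0,0,0,0.015],[0,0,0,0,0,0,0.015]]' 50
python3 - <<'E'
from h import *
go([.555,-.111,.166],Rt(6.5,0),1);print(arm.state()["wrist_torque"])
E
```

```text
time_s: 15.72
tool_pos: [0.5562, -0.1116, 0.1679]
tcp_rot: [2.086, 2.347, 0.004]
contact_force: [0.4, -0.0, -0.3]
gripper_width: 0.0386
grasp_force: 0.0
time_s: 16.22
tool_pos: [0.5557, -0.1116, 0.1673]
tcp_rot: [2.087, 2.348, 0.003]
contact_force: [-1.9, 0.9, 5.8]
gripper_width: 0.0227
grasp_force: 48.7
tot [-0.0007  0.0006 -0.0013] [-0.1  0.1 -0.2] per row [-0.0007  0.0006 -0.0013] [-0.06  0.07 -0.23] q [-0.45  0.24  0.67  1.78 -0.16  1.17  0.38]
[0.03928142 0.46572236 0.00306754]
```

```bash
python3 -m pendant '[[0,0,0.005,0,0,0,0.015],[0,0,0.01,0,0,0,0.015],[0,0,0.015,0,0,0,0.015],[0,0,0.015,0,0,0,0.015],[0,0,0.015,0,0,0,0.015],[0,0,0.015,0,0,0,0.015],[0,0,0.015,0,0,0,0.015],[0,0,0.015,0,0,0,0.015],[0,0,0.015,0,0,0,0.015],[0,0,0.015,0,0,0,0.015],[0,0,0.01,0,0,0,0.015],[0,0,0.005,0,0,0,0.015]]'
python3 - <<'E'
from h import *
go([.474,.2475,.32],Rt(6.5,0),20)
E
```

```text
time_s: 17.22
tool_pos: [0.5557, -0.1117, 0.3184]
tcp_rot: [2.087, 2.347, 0.004]
contact_force: [-0.4, 0.2, -0.9]
gripper_width: 0.0228
grasp_force: 49.0
tot [-0.0817  0.3592  0.0016] [-0.1  0.1 -0.2] per row [-0.0041  0.018   0.0001] [-0.    0.01 -0.01] q [-0.49  0.14  0.69  1.56 -0.09  1.47  0.32]
```

```bash
python3 -m pendant '[[-0.002,0.009,0.002,0,0,0,0.015],[-0.004,0.018,0,0,0,0,0.015],[-0.004,0.018,0,0,0,0,0.015],[-0.004,0.018,0,0,0,0,0.015],[-0.004,0.018,0,0,0,0,0.015],[-0.004,0.018,0,0,0,0,0.015],[-0.004,0.018,0,0,0,0,0.015],[-0.004,0.018,0,0,0,0,0.015],[-0.004,0.018,0,0,0,0,0.015],[-0.004,0.018,0,0,0,0,0.015],[-0.004,0.018,0,0,0,0,0.015],[-0.004,0.018,0,0,0,0,0.015]]' >/dev/null
python3 -m pendant '[[-0.004,0.018,0,0,0,0,0.015],[-0.004,0.018,0,0,0,0,0.015],[-0.004,0.018,0,0,0,0,0.015],[-0.004,0.018,0,0,0,0,0.015],[-0.004,0.018,0,0,0,0,0.015],[-0.004,0.018,0,0,0,0,0.015],[-0.004,0.018,0,0,0,0,0.015],[-0.004,0.018,0,0,0,0,0.015],[-0.004,0.015,0,0,0,0,0.015],[-0.002,0.008,0,0,0,0,0.015],[0,0,0,0,0,0,0.015],[0,0,0,0,0,0,0.015]]'
python3 - <<'E'
from h import *
go([.474,.2475,.32],Rt(6.5,0),1)
V={}
for c in("scene","side","wrist"):
    im=arm.get_image(c);cv2.imwrite(f"pics/z_{c}.png",im[:,:,::-1])
    for l,z in(("scope_handle",.32),("scope_tip",.163),("bottle_mouth",.112),("bottle_centre",.056)):
        for d in arm.pinpoint(l,c):print(c,l,np.round(d["xy"],1),round(d["confidence"],2),np.round(onz(c,d["xy"],z),4))
E
python3 - <<'E'
import cv2,numpy as np
a=cv2.imread("pics/z_wrist.png");b=cv2.imread("pics/z_side.png")
cv2.imwrite("pics/v1.png",np.hstack([cv2.resize(a[100:400,190:440],None,fx=1.6,fy=1.6),cv2.resize(b[180:340,240:347],None,fx=3,fy=3)]))
E
```

```text
time_s: 19.22
tool_pos: [0.4711, 0.2622, 0.318]
tcp_rot: [-2.087, -2.349, 0.0]
contact_force: [0.3, 0.2, -0.9]
gripper_width: 0.0229
grasp_force: 49.1
tot [ 0.0029 -0.0147  0.002 ] [ 0.  -0.  -0.3] per row [ 0.0029 -0.0147  0.002 ] [ 0.01 -0.01 -0.26] q [-0.91  0.07  0.34  1.61 -0.02  1.47 -0.45]
scene scope_handle [211.  156.4] 0.89 [0.4816 0.2695 0.32  ]
scene scope_handle [249.8 196.1] 0.55 [0.3827 0.0977 0.32  ]
scene scope_tip [255.2 239. ] 0.8 [0.4245 0.1179 0.163 ]
scene scope_tip [216.5 213.2] 0.58 [0.4677 0.2603 0.163 ]
scene bottle_mouth [222.5 231.4] 0.75 [0.4646 0.2447 0.112 ]
scene bottle_centre [222.1 246.2] 0.61 [0.4684 0.254  0.056 ]
side scope_handle [258.3 266.4] 0.94 [0.4437 0.4681 0.32  ]
side scope_handle [295.7 213.9] 0.77 [0.4782 0.2538 0.32  ]
side scope_tip [266.5 322.3] 0.66 [0.4649 0.4183 0.163 ]
side scope_tip [298.  279.3] 0.63 [0.478  0.2535 0.163 ]
side bottle_mouth [301.1 293.9] 0.86 [0.4817 0.2333 0.112 ]
side bottle_mouth [251.1 298.8] 0.5 [0.5752 0.2953 0.112 ]
side bottle_centre [301.4 317.1] 0.96 [0.4778 0.2431 0.056 ]
side bottle_centre [276.7 281.5] 0.16 [0.6012 0.1308 0.056 ]
wrist scope_handle [442.1 263.3] 0.71 [0.5228 0.2911 0.32  ]
wrist scope_handle [311.5 319.5] 0.57 [0.47   0.2579 0.32  ]
wrist scope_tip [400.6 216.3] 0.94 [0.5432 0.2693 0.163 ]
wrist scope_tip [314.2 214.1] 0.57 [0.4701 0.2624 0.163 ]
wrist bottle_mouth [318.2 213.5] 0.65 [0.4753 0.2492 0.112 ]
wrist bottle_centre [318.2 201.4] 0.88 [0.4759 0.2478 0.056 ]
```

View pics/v1.png

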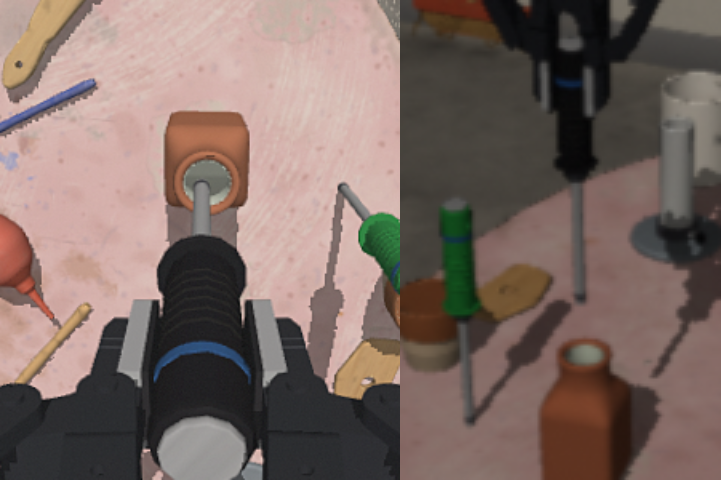

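The left half (wrist) shows the shaft tip at crop (201,188) just over the mouth ring centred at crop (209,182). The right half (side) shows the scope hanging upright above the bottle. I shift (+4.7, -14.5) mm and lower to just above the mouth before another look.

```bash
python3 -m pendant '[[0.0017,-0.0045,0,0,0,-0.2,0.015],[0.0015,-0.005,0,0,0,0,0.015],[0.0015,-0.005,0,0,0,0,0.015],[0,0,-0.01,0,0,0,0.015],[0,0,-0.015,0,0,0,0.015],[0,0,-0.009,0,0,0,0.015],[0,0,0,0,0,0,0.015],[0,0,0,0,0,0,0.015],[0,0,0,0,0,0,0.015]]'
python3 - <<'E'
from h import *
go([.4758,.2478,.2],Rt(6.5,0),1)
for c in("side","wrist"):
    im=arm.get_image(c);cv2.imwrite(f"pics/y_{c}.png",im[:,:,::-1])
    for l,z in(("scope_tip",.129),("bottle_mouth",.112)):
        for d in arm.pinpoint(l,c):print(c,l,np.round(d["xy"],1),round(d["confidence"],2),np.round(onz(c,d["xy"],z),4))
a=cv2.imread("pics/y_wrist.png");b=cv2.imread("pics/y_side.png")
cv2.imwrite("pics/v2.png",np.hstack([cv2.resize(a[160:280,260:380],None,fx=4,fy=4),cv2.resize(b[210:330,270:347],None,fx=4,fy=4)]))
# predicted tip and mouth pixel geometry in the wrist view
m=arm.camera_model("wrist");T=np.array(m["mount"]);s=arm.state();R=Rn.from_rotvec(s["tcp_rot"]).as_matrix();K=np.array(m["K"])
def pw(X):
    c=T[:3,:3].T@(R.T@(np.array(X)-s["tool_pos"])-T[:3,3]);th=np.arccos(c[2]/np.linalg.norm(c));v=c[:2]/np.hypot(*c[:2])*th;return K[:2,:2]@v+K[:2,2]
p=s["tool_pos"];print("tip pred",pw([p[0],p[1],p[2]-.154]),"mouth pred",pw([.4758,.2478,.112]))
E
```

```text
time_s: 20.72
tool_pos: [0.4762, 0.2481, 0.2849]
tcp_rot: [-2.091, -2.344, -0.002]
contact_force: [0.4, 0.4, -1.6]
gripper_width: 0.0226
grasp_force: 49.1
tot [-0.0004 -0.0003 -0.0849] [-0.1  0.  -0. ] per row [-0.0004 -0.0003 -0.0849] [-0.07  0.04 -0.04] q [-0.89  0.07  0.35  1.67 -0.03  1.4  -0.42]
side scope_tip [301.9 290.9] 0.83 [0.4737 0.2448 0.129 ]
side scope_tip [263.7 320. ] 0.7 [0.4982 0.3737 0.129 ]
wrist scope_tip [405.6 214.7] 0.96 [0.5524 0.2566 0.129 ]
wrist scope_tip [316. 214.] 0.62 [0.4765 0.2483 0.129 ]
wrist bottle_mouth [314.3 206.9] 0.78 [0.4748 0.2498 0.112 ]
wrist bottle_mouth [419.3 341.3] 0.54 [0.6013 0.1182 0.112 ]
tip pred [315.69373871 214.73053148] mouth pred [315.21031659 209.17151923]
```

View pics/v2.png

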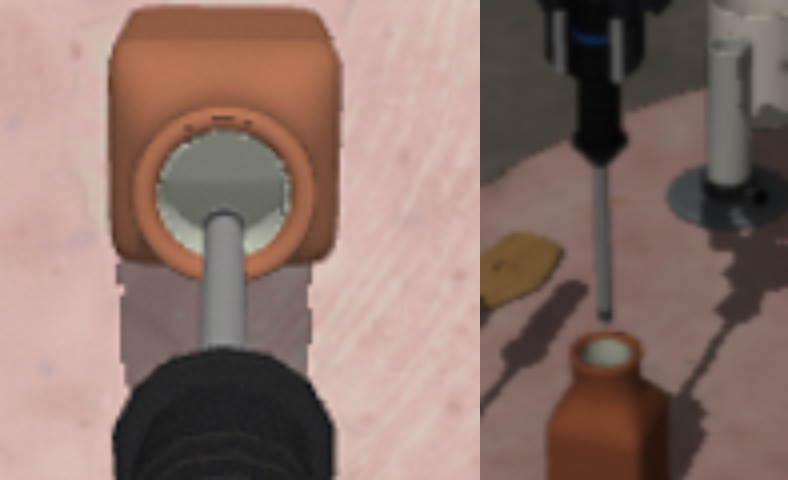

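The wrist crop shows the mouth ring centred at crop (224,194), shaft axis at x=223, tip end at (223,214), which is as predicted for a centred scope. The side crop agrees, so I lower it straight.

```bash
python3 -m pendant '[[0,0,-0.006,0,0,0,0.015],[0,0,-0.01,0,0,0,0.015],[0,0,-0.01,0,0,0,0.015],[0,0,-0.01,0,0,0,0.015],[0,0,-0.006,0,0,0,0.015],[0,0,0,0,0,0,0.015],[0,0,0,0,0,0,0.015]]'
python3 - <<'E'
from h import *
go([.4764,.2483,.194],Rt(6.5,0),1)
E
```

```text
time_s: 21.6
tool_pos: [0.4759, 0.2478, 0.242]
tcp_rot: [-2.091, -2.344, 0.0]
contact_force: [1.2, 0.3, -0.8]
gripper_width: 0.0227
grasp_force: 49.1
tot [ 0.0005  0.0005 -0.048 ] [-0. -0. -0.] per row [ 0.0005  0.0005 -0.048 ] [-0.01 -0.02 -0.03] q [-0.89  0.09  0.35  1.74 -0.03  1.31 -0.42]
```

```bash
python3 -m pendant '[[0.0005,0.0005,-0.006,0,0,0,0.015],[0,0,-0.01,0,0,0,0.015],[0,0,-0.01,0,0,0,0.015],[0,0,-0.01,0,0,0,0.015],[0,0,-0.008,0,0,0,0.015],[0,0,-0.004,0,0,0,0.015],[0,0,0,0,0,0,0.015],[0,0,0,0,0,0,0.015],[0,0,0,0,0,0,0.015],[0,0,0,0,0,0,0.015]]'
python3 - <<'E'
from h import *
go([.4764,.2483,.194],Rt(6.5,0),1)
for c in("side","wrist"):cv2.imwrite(f"pics/x_{c}.png",arm.get_image(c)[:,:,::-1])
a=cv2.imread("pics/x_wrist.png");b=cv2.imread("pics/x_side.png")
cv2.imwrite("pics/v3.png",np.hstack([cv2.resize(a[140:260,260:380],None,fx=4,fy=4),cv2.resize(b[225:345,270:347],None,fx=4,fy=4)]))
E
```

```text
time_s: 22.43
tool_pos: [0.4769, 0.2486, 0.195]
tcp_rot: [-2.091, -2.344, -0.003]
contact_force: [-0.1, 0.3, -1.9]
gripper_width: 0.0231
grasp_force: 49.1
tot [-0.0005 -0.0003 -0.001 ] [-0.1  0.1 -0. ] per row [-0.0005 -0.0003 -0.001 ] [-0.08  0.06 -0.03] q [-0.88  0.13  0.35  1.81 -0.05  1.22 -0.41]
```

View pics/v3.png

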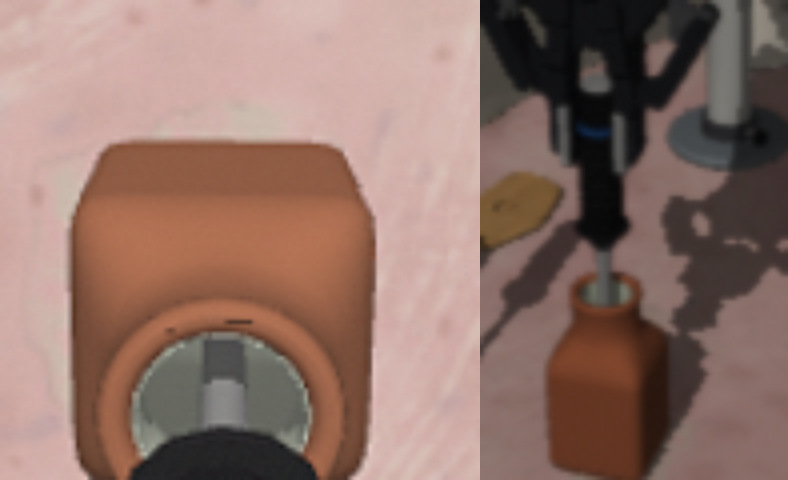

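The shaft is inside the neck: bore centre at crop x=222 and shaft at 223 in the wrist view, centred in the side view too. The bottle has not moved, the tip is about 41 mm up, and there is no contact force. I hand in.

```bash
python3 -c "
from plant import arm
print(arm.close_job())"
```

```text
the job is handed in; nothing more can be done
None
```

The job is handed in: the bottle stands on its foot, let go, and the black scope is held still, upright and centred in its neck with the tip about 41 mm above the foot. It took about 22 s, no contact showed while lowering the scope, and no command was aimed at the cup, jars or rib.

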